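Half-closed soaking jar with a bayonet lid

ROBOT

A 6-joint arm with a two-finger parallel gripper is mounted at the origin on the work surface. World frame = base frame: x ahead of the robot, y to its left, z up, the work surface at z = 0. Lengths are in mm, angles in degrees, forces in N, time in s.
With the tool pointing down it reaches from about 275 to 1000 mm from the base axis. Payload 8.4 kg.
Tool frame: the origin (TCP) lies at the centre of the arm's flange, where the gripper is bolted on; the fingertips stand manip.tip_reach ahead of it and the grasp point (between the pads) lies 155 mm ahead of it (manip.tip_reach is the distance from the TCP to the fingertips, in mm); z points along the fingers, x is the direction in which the jaws open and shut, and the axes are right-handed (so a half turn about z gives the same grasp; the last joint's range is limited). The gripper opens to 85 mm and grips with 20 to 120 N. Pads are 22 mm wide; open, the fingers measure 114 mm over their backs; the gripper's body (76 mm by 85 mm) begins 54 mm behind the grasp point. The pads swing forward as they close: fully open they stand 13 mm farther back than shut.
Start: joints at [67.414, 20.225, 93.587, -0, 66.188, -0.138], TCP at [238.657, 577.644, 404.681] pointing down, gripper open.
Joint ranges: [-150.9, 150.9], [-52.94, 120.26], [3.33, 152.33], [-74.26, 254.26], [0, 154.13], [-172.89, 172.89]. Speed limits (degrees/s): [127.2, 127.2, 159.86, 180, 180, 180].

INTERFACE

Orientations are given as a 3x3 rotation matrix whose columns are the frame's x, y, z axes.
In Python, from rig import manip gives the robot as it stands. The module is installed in compiled form; this text tells all that it offers. Calls block until the motion is done:
- manip.goto(position, orientation): joint-space move of the TCP to a pose.
- manip.move_linear(position, v=150, rot=None): straight line of the TCP; rot=None keeps the orientation; v is the mean speed in mm/s.
- manip.goto_joints(angles): joint-space move.
- manip.grip(opening, grasp_force=None): finger opening in mm; grasp_force is the grip in N (None keeps the last); returns when the fingers have stopped.
- manip.hold(seconds).
- manip.ik(position, orientation): joint angles nearest the present ones, or None.
- manip.get_image(name): name is "scene" or "top" or "wrist"; returns the picture (400x640x3 uint8, red, green, blue); there is no depth.
- manip.calibration(name): a dict with "mtx" (3x3 intrinsics, pixels), "rvec" (rotation vector, rad) and "tvec" (3), from world to camera coordinates, as OpenCV has them. Camera axes: x right, y down, z forward; pixel columns grow to the right and rows downward; lengths in mm; the calibration is good to about 2 mm. The wrist camera is an equidistant fisheye: a pixel r from the principal point sees the ray r / f radians off the axis. A picture is of the moment at which its call begins: read the wrist's pose just before it. calibration takes no time and is no camera call; for the wrist camera it gives the pose at the moment of the call.
A pose or a line that the arm cannot do raises manip.IKError and nothing moves.
- manip.hand_in(): hands the job in, once; it reports no verdict.
Readings, each from a call of its own:
- manip.current_t(): time.
- manip.current_q(): joint angles.
- manip.current_dq(): joint speeds.
- manip.current_joint_efforts(): joint torques, N m.
- manip.current_eef_pos(): TCP position.
- manip.current_tcp_rot(): TCP orientation.
- manip.current_force(): force on the tool from outside, world axes, zero at the start.
- manip.current_wrist_torque(): the same for the moment, N m.
- manip.current_gripper_width(): finger opening in mm.
Only numpy, scipy, OpenCV 4.12 (cv2) and the standard library are available. Lean on these libraries where they do the work, as an engineer would, in place of code of your own. Each camera call takes 0.05 s, during which the arm holds its last target.

TASK

The soaking jar in the mirror cabinet has to vent, so it wants its lid on but only half closed. First take the hairband off the jar and hang it over the middle part of the little rail, one leg down each side of the bar, and let go of it; then set the lid down into the jar's notches and turn it clockwise (seen from above) half way to the lock, never as far as the click. Finish still gripping the lid there, seated and half turned, and leave the other things on the shelf where they are.

Things in the scene. Friction and masses are not known exactly. Their poses are not given: they have to be found in the camera images.
- jar: Frosted glass jar, 76 mm across, 110 mm tall, in a steel holder ring screwed to the glass shelf: it cannot move or turn. Origin: centre of its underside on the shelf top, 20 mm above the work surface; z up. An aluminium flange 6 mm thick closes its top but for a round hole of 42 mm diameter with two opposite notches along +x and -x, each 14 mm wide and reaching 28 mm from the axis.
- jar_mouth (a point): Centre of the jar's mouth, level with the flange's top, 110 mm above the jar's underside; axes as the jar's. Stops inside let a seated lid turn only clockwise (from above), 85 degrees in all; sprung pins resist from about 55, it clicks after about 70. Half way is 42 degrees. Ribs on the collar, on both sides, mark the notch (one), half way (one, longer) and the lock (a pair).
- half_mark: The two opposite half-way ribs on the jar's collar; origin at the centre of the mouth, x through both ribs: 42 degrees clockwise (from above) of the jar's x. At half way the lid's bar points at them.
- lid_grip (a point): Loose aluminium bayonet lid (about 90 g), standing plug down on the shelf, 48 mm tall. This point: centre of its white plastic grip bar, 34 mm above its foot. Bar 50 mm long along the lid's x, 14 mm thick along y, 28 mm tall, on a disc 62 mm across and 6 mm thick. It fits the jar either way round: with the bar in line with the notches it drops in until the disc lies on the flange.
- lid_seat (a point): Centre of the underside of the lid's disc, 14 mm above its foot, 20 mm below the bar's centre; axes as the lid's. Seated, it coincides with the jar's mouth point.
- lid: The lid as a body; origin at the foot of its plug, axes as above. Plug below the disc: 36 mm across, 14 mm deep, with two opposite lugs at its foot, 7 mm wide, 6.5 mm tall, reaching 24.5 mm from the axis along +x and -x, under the ends of the bar.
- band_knot (a point): Centre of the moulded knot on top of a rigid grey plastic hairband (about 45 g): knot 22 mm (x) by 34 mm (y) by 26 mm tall, to take it by, its centre 17 mm above the underside of the crown it stands on. z up.
- band: The hairband: origin at the middle of the crown's underside. An arch 128 mm wide along y, 18 mm broad along x, 4 mm thick, at first draped over the jar: the flat crown, 90 mm long, rests on the flange, and the two legs hang beside the jar, their ends 95 mm below the crown's underside.
- rail: Small fixed steel rail on the shelf: a round bar of 14 mm diameter and 200 mm length along the rail's y, on two posts. Origin on the shelf top below the middle; z up. The hung hairband's legs go down on the rail's +x and -x sides, its x along the bar.
- rail_mid (a point): Middle of the bar, on its axis, 120 mm above the shelf.
- tumbler_center (a point): White ceramic tumbler, 72 mm across and 95 mm tall; its centre. Leave alone.
- tin_center (a point): Small round aluminium tin without a grip, 59 mm across, 24 mm tall; its centre. Leave alone.
- toothbrush_center (a point): Green toothbrush lying flat, 170 mm along its x; near its middle. Leave alone.
- clipper_center (a point): Steel nail clipper lying flat, 58 mm along its x, about 11 mm tall; its centre. Leave alone.
Not all that is in view belongs to the job. Leave any pink look-alike of the lid alone. Leave any green look-alike of the band alone.

How it is judged:
By the outcome, as a careful person would: the job done as asked, in the order asked, and still so for the second after the job is handed in, while the arm keeps its last pose, push and grip.
It also fails if it takes over 61 s, if anything falls off the work surface, if the arm or the gripper's body presses on something with over 40 N, if the wrist force passes 120 N, or if a joint passes its speed limit or range.

## Working session

There is one attempt and no reset: what is moved stays moved. The work goes in short steps, each a Python script; the robot and the scene stay as the last script left them, time stands still between calls to the robot, and variables do not carry over. Pictures are saved under pics/ and viewed, and the job is handed in when it is done.

```bash
mkdir -p pics; ls; python3 - <<'E'
from rig import manip
import cv2
for n in ["scene","top","wrist"]:
    im=manip.get_image(n); cv2.imwrite(f"pics/a_{n}.png",im[:,:,::-1])
    c=manip.calibration(n); print(n,c)
print(manip.tip_reach,manip.current_t(),manip.current_tcp_rot(),manip.current_gripper_width())
E
```

```text
pics
scene {'mtx': array([[383.89587953,   0.        , 327.66200725],
       [  0.        , 383.89587953, 201.96587694],
       [  0.        ,   0.        ,   1.        ]]), 'rvec': array([ 1.73373073,  1.88935001, -0.73768675]), 'tvec': array([  56.73068866, -293.79376607, 1319.38365607])}
top {'mtx': array([[376.20540147,   0.        , 311.07050752],
       [  0.        , 376.20540147, 199.67262694],
       [  0.        ,   0.        ,   1.        ]]), 'rvec': array([ 2.15241955, -2.19975372,  0.13102788]), 'tvec': array([  7.34380759, 497.2657035 , 956.86781837])}
wrist {'mtx': array([[309.70691629,   0.        , 317.69418369],
       [  0.        , 309.70691629, 192.74341743],
       [  0.        ,   0.        ,   1.        ]]), 'rvec': array([-2.38533048, -1.59620896, -0.25172943]), 'tvec': array([-624.16480275,  -39.76549739,  379.55166989])}
173.4 0.15 [[ 3.81833148e-01  9.24231181e-01 -4.13433021e-04]
 [ 9.24230624e-01 -3.81833372e-01 -1.01509804e-03]
 [-1.09604778e-03  5.49062066e-06 -9.99999399e-01]] 84.98972517142133
```

View pics/a_scene.png

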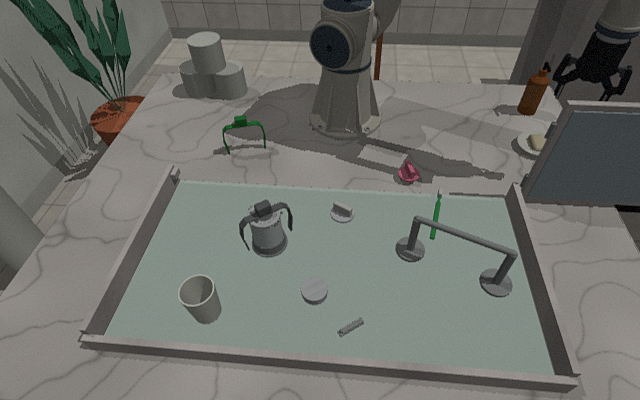

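View pics/a_top.png

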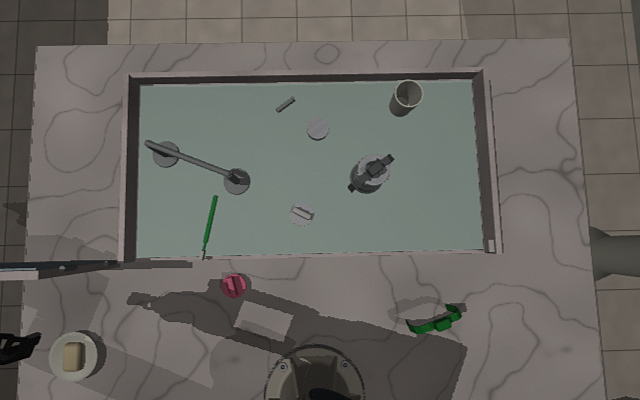

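View pics/a_wrist.png

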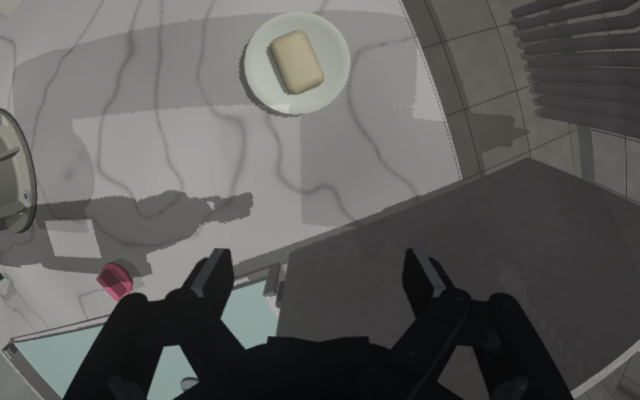

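The true lid looks like the white disc with a bar at top (302,214). The things it could be confused with are the tin at (317,129), which has no bar, and the pink lid at (233,286). The band is the grey one on the jar at top (372,172), and its look-alike is the green one at (436,320). I'll check these in close crops.

```bash
python3 - <<'E'
import cv2,numpy as np
t=cv2.imread("pics/a_top.png"); s=cv2.imread("pics/a_scene.png")
def up(im,x0,y0,w,h,k): return cv2.resize(im[y0:y0+h,x0:x0+w],None,fx=k,fy=k,interpolation=cv2.INTER_CUBIC)
a=up(t,335,140,75,60,5); b=up(t,275,190,75,60,5)
c=up(s,230,190,75,75,5)[:300]; 
cv2.imwrite("pics/b1.png",np.vstack([np.hstack([a,b]),np.hstack([up(s,230,190,75,60,5),up(s,310,190,75,60,5)])]))
cv2.imwrite("pics/b2.png",up(t,130,130,130,75,6))
E
```

```text
(no output)
```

View pics/b1.png

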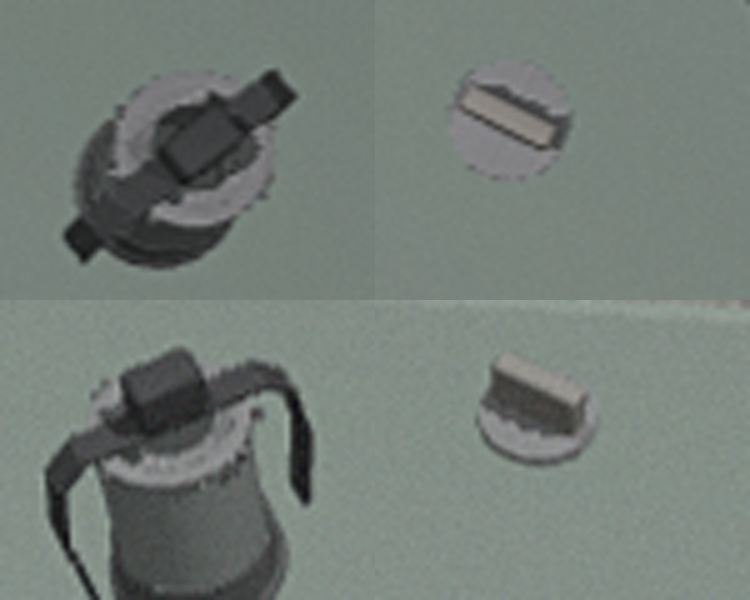

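View pics/b2.png

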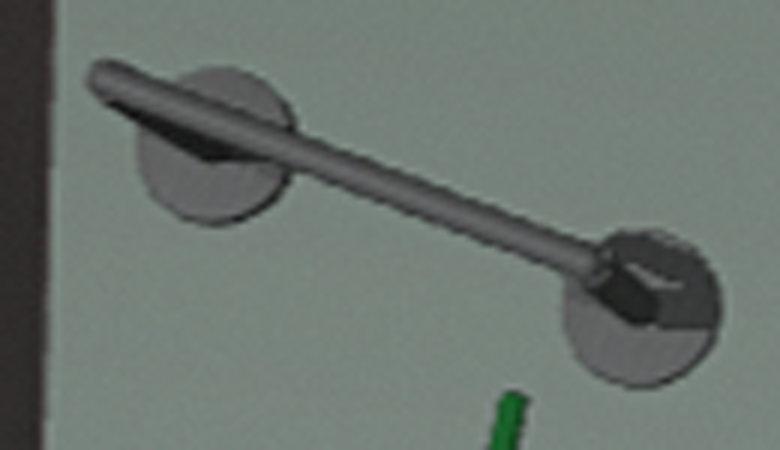

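The crops confirm both choices: grey knot at top (376,167), lid bar at (302,213). The rail runs from (147,143) to (230,174).

```bash
cat > h.py <<'E'
import numpy as np,cv2
from rig import manip
def ray(name,px,cal=None):
    c=cal or manip.calibration(name); K=c["mtx"];R=cv2.Rodrigues(c["rvec"])[0];t=c["tvec"]
    u=np.array([(px[0]-K[0,2])/K[0,0],(px[1]-K[1,2])/K[1,1]])
    if name=="wrist":
        th=np.hypot(*u); d=np.array([*(u/max(th,1e-9)*np.sin(th)),np.cos(th)])
    else: d=np.array([*u,1.])
    return -R.T@t, R.T@d
def onz(name,px,z,cal=None):
    o,d=ray(name,px,cal); return o+d*(z-o[2])/d[2]
def proj(name,P,cal=None):
    c=cal or manip.calibration(name); K=c["mtx"]
    p=cv2.Rodrigues(c["rvec"])[0]@np.asarray(P,float)+c["tvec"]
    if name=="wrist":
        r=np.hypot(p[0],p[1]); th=np.arctan2(r,p[2]); u=p[:2]/max(r,1e-9)*th
    else: u=p[:2]/p[2]
    return np.array([K[0,0]*u[0]+K[0,2],K[1,1]*u[1]+K[1,2]])
def down(yaw): # tool x axis at yaw deg in world, z down
    a=np.radians(yaw); x=np.array([np.cos(a),np.sin(a),0]); z=np.array([0,0,-1.]); return np.column_stack([x,np.cross(z,x),z])
def snap(name,tag):
    cal=manip.calibration(name); im=manip.get_image(name); cv2.imwrite(f"pics/{tag}.png",im[:,:,::-1]); np.save(f"pics/{tag}.npy",np.array([cal],dtype=object),allow_pickle=True); return im,cal
def load(tag): return cv2.imread(f"pics/{tag}.png"), np.load(f"pics/{tag}.npy",allow_pickle=True)[0]
E
python3 - <<'E'
from h import *
p=lambda n,px,z:onz(n,px,z).round(1)
print("knot",p("top",(376,167),160))
print("crown ends",p("top",(335+283/5,140+88/5),130),p("top",(335+110/5,140+205/5),134))
print("flange c",p("top",(335+193/5,140+148/5),130))
print("lid",p("top",(302,212.8),68), "ends",p("top",(275+93/5,190+97/5),68),p("top",(275+180/5,190+135/5),68))
print("rail",p("top",(147.5,143),140),p("top",(229.7,173.7),140))
print("tin",p("top",(317,129),44),"tumbler",p("top",(406,98),115),"clip",p("top",(285,104),25))
print("wrist cam",ray("wrist",(317,192)))
print(manip.current_eef_pos())
E
```

```text
knot [ 555.2 -150.7  160. ]
crown ends [ 582.7 -194.6  130. ] [ 527.7 -109.9  134. ]
flange c [ 554.7 -150.7  130. ]
lid [460.6  20.6  68. ] ends [469.5  41.3  68. ] [449.6  -1.6  68. ]
rail [626.  376.2 140. ] [549.8 185.6 140. ]
tin [680.8 -22.8  44. ] tumbler [ 733.8 -240.3  115. ] clip [756.7  60.6  25. ]
wrist cam (array([164.93839311, 607.33221709, 373.04875078]), array([ 0.28192503, -0.11921219, -0.95200143]))
[238.5887053  577.47901866 404.1335161 ]
```

```bash
python3 - <<'E'
from h import *
t=cv2.imread("pics/a_top.png"); s=cv2.imread("pics/a_scene.png")
cv2.imwrite("pics/d.png",np.hstack([cv2.resize(t[230:300,0:130],None,fx=3,fy=3),cv2.resize(s[90:220,510:640],None,fx=3,fy=3)[:210*1,:]])) if 0 else None
cv2.imwrite("pics/d1.png",cv2.resize(t[230:300,0:130],None,fx=5,fy=5)); cv2.imwrite("pics/d2.png",cv2.resize(s[80:220,500:640],None,fx=4,fy=4))
for z in (0,20,50): print(z,onz("scene",(525,204),z).round())
for z in (0,100,200,300): print(z,onz("scene",(566,103),z).round(),onz("top",(122,262),z).round(),onz("top",(0,265),z).round())
print(onz("top",(135,78),20),onz("top",(485,252),20))
E
```

```text
0 [363. 514.   0.]
20 [381. 503.  20.]
50 [409. 485.  50.]
0 [-133.  773.    0.] [347. 494.   0.] [346. 809.   0.]
100 [ 23. 682. 100.] [351. 446. 100.] [351. 729. 100.]
200 [179. 592. 200.] [356. 398. 200.] [356. 650. 200.]
300 [335. 501. 300.] [361. 351. 300.] [361. 571. 300.]
[837.79078692 463.95277499  20.        ] [ 351.20724744 -454.13205531   20.        ]
```

View pics/d1.png

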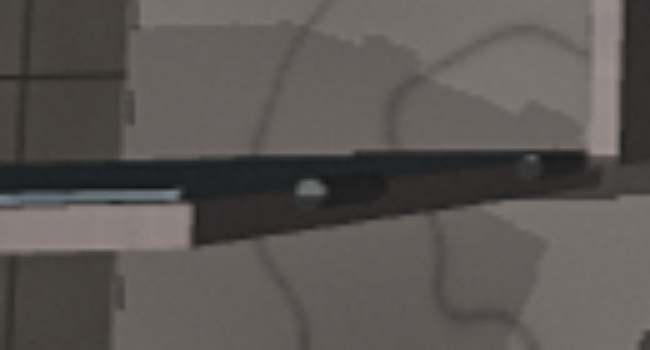

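View pics/d2.png

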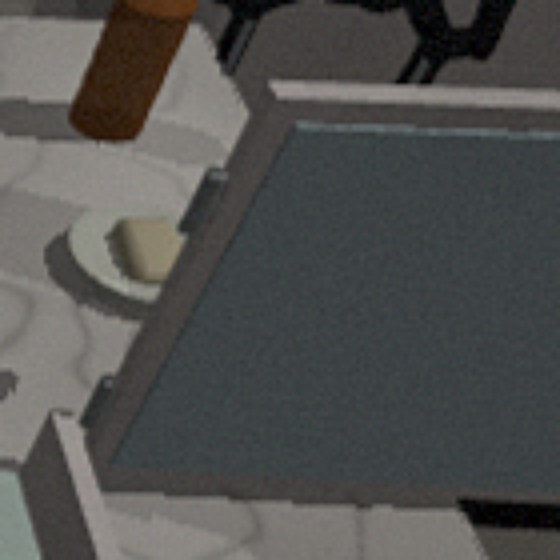

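```bash
python3 - <<'E'
from h import *
print(manip.current_t())
manip.move_linear([240,330,430],v=250)
R=down(33); ty=R[:,1]
c=np.array([555,-151,0])+55*ty
manip.goto([c[0],c[1],420],R)
print(manip.current_t(),manip.current_eef_pos(),manip.current_force(),manip.current_q().round(1) )
snap("wrist","c1"); print(manip.current_t())
E
```

```text
0.15
3.5417 [ 585.07888724 -196.14632992  420.07566391] [ 0.01398383 -0.0972102   0.17680876] [-18.7  18.7  93.7   0.   67.6 -51.8]
3.5917
```

View pics/c1.png

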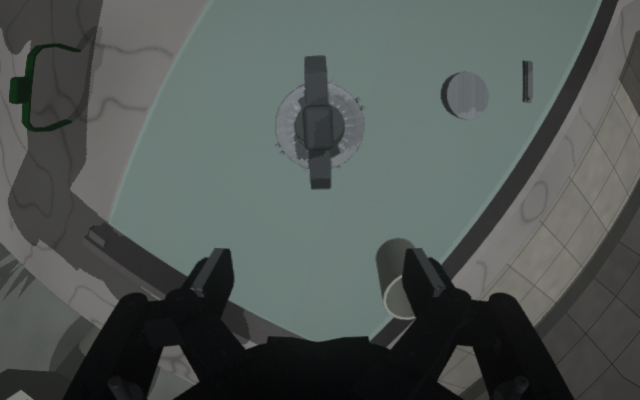

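The wrist view shows the band's knot at (318,127), with the crown nearly vertical in the image. I'll zoom in.

```bash
python3 - <<'E'
from h import *
im,c=load("c1")
cv2.imwrite("pics/c1z.png",cv2.resize(im[50:195,260:380],None,fx=5,fy=4*1.0 if 0 else 5,interpolation=cv2.INTER_CUBIC)[:725])
cv2.imwrite("pics/c1z.png",cv2.resize(im[50:195,260:380],None,fx=4,fy=4,interpolation=cv2.INTER_CUBIC))
E
```

```text
(no output)
```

View pics/c1z.png

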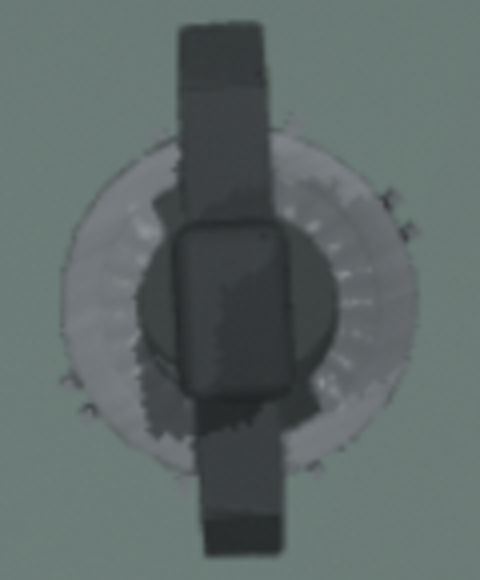

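```bash
python3 - <<'E'
from h import *
im,c=load("c1")
p=lambda x,y,z:onz("wrist",(260+x/4,50+y/4),z,c)
k=[p(*q,160) for q in((178,225),(290,220),(292,395),(180,398))]
print(np.mean(k,0).round(1),[np.linalg.norm(k[i]-k[(i+1)%4]).round(1) for i in range(4)])
yaw=lambda a,b:np.degrees(np.arctan2((b-a)[1],(b-a)[0]))
print("band y yaw",yaw(k[0],k[3]),yaw(k[1],k[2]),"x",yaw(k[0],k[1]),yaw(k[3],k[2]))
a,b=p(224,86,134),p(242,515,134); print("crown",a,b,(a+b)/2,np.linalg.norm(a-b),yaw(a,b))
cs=[p(*q,130) for q in((62,300),(417,300),(240,128),(240,475))]; print("flange",[q.round(1) for q in cs])
print("mouth hole L,R",p(137,300,130),p(338,300,130))
print("pair",yaw(p(79,396,125),p(399,213,125)), (p(79,396,125)+p(399,213,125))/2)
print("notch",yaw(p(305,415,130),p(165,192,130)))
E
```

```text
[ 555.  -149.4  160. ] [np.float64(20.5), np.float64(32.8), np.float64(21.0), np.float64(32.4)]
band y yaw -56.66509656680936 -55.786991573054834 x 35.71051991601299 34.67274810692368
crown [ 529.44561735 -114.01681431  134.        ] [ 581.75733367 -187.40177905  134.        ] [ 555.60147551 -150.70929668  134.        ] 90.1214109655067 -54.517220176743976
flange [array([ 525.1, -169.6,  130. ]), array([ 587.4, -128.9,  130. ]), array([ 536.8, -119.4,  130. ]), array([ 577.1, -181.1,  130. ])]
mouth hole L,R [ 538.45374331 -161.18935571  130.        ] [ 573.59898959 -138.24778849  130.        ]
pair 63.21678306527421 [ 556.72991334 -150.90666075  125.        ]
notch 154.92443911038063
```

```bash
python3 - <<'E'
from h import *
R=down(34.5)
manip.grip(50,40)
manip.goto([555.3,-150,345],R)
manip.move_linear([555.3,-150,309],v=80)
print(manip.current_force().round(1))
manip.grip(15,40); print("w",manip.current_gripper_width(),manip.current_force().round(1))
manip.move_linear([555.3,-150,460],v=150)
print("w",manip.current_gripper_width(),manip.current_force().round(1),manip.current_t())
R2=down(68.2)
manip.goto([588,281,465],R2)
print(manip.current_eef_pos(),manip.current_t(),manip.current_gripper_width())
snap("wrist","e1"); snap("top","e1t")
E
```

```text
[-0.5  0.7  0.3]
w 21.496175876927204 [0.2 0.3 3.4]
w 21.235838697295538 [-0.6  0.2 -0.4] 6.6083
[588.31065002 279.9677703  464.97641345] 8.2 21.18451856158939
```

View pics/e1.png

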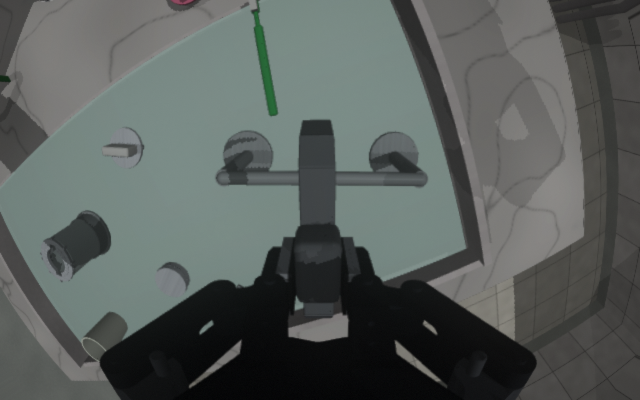

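View pics/e1t.png

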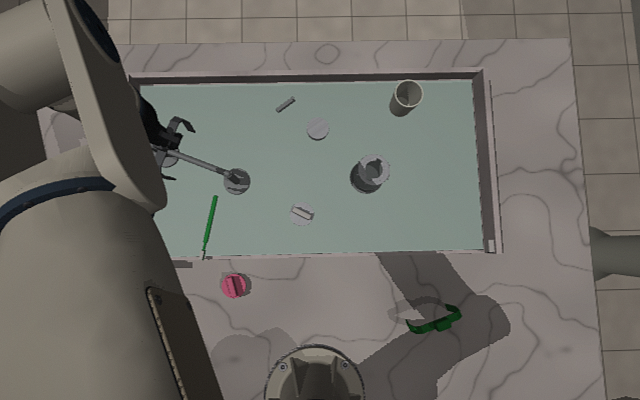

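```bash
python3 - <<'E'
from h import *
im,c=load("e1")
a,b=onz("wrist",(217,180),140,c),onz("wrist",(427,180),140,c)
d=b-a; print(a,b,(a+b)/2,np.linalg.norm(d),np.degrees(np.arctan2(d[1],d[0])))
cv2.imwrite("pics/e1z.png",cv2.resize(im[100:310,200:440],None,fx=3,fy=2.8,interpolation=cv2.INTER_CUBIC))
_,c2=load("e1t")
im2,_=load("e1t"); cv2.imwrite("pics/e2z.png",cv2.resize(im2[140:210,330:410],None,fx=7,fy=7,interpolation=cv2.INTER_CUBIC))
E
```

```text
[551.92964604 183.36444201 140.        ] [631.92313553 383.0239915  140.        ] [591.92639079 283.19421675 140.        ] 215.0881076762796 68.16651927376607
```

View pics/e1z.png

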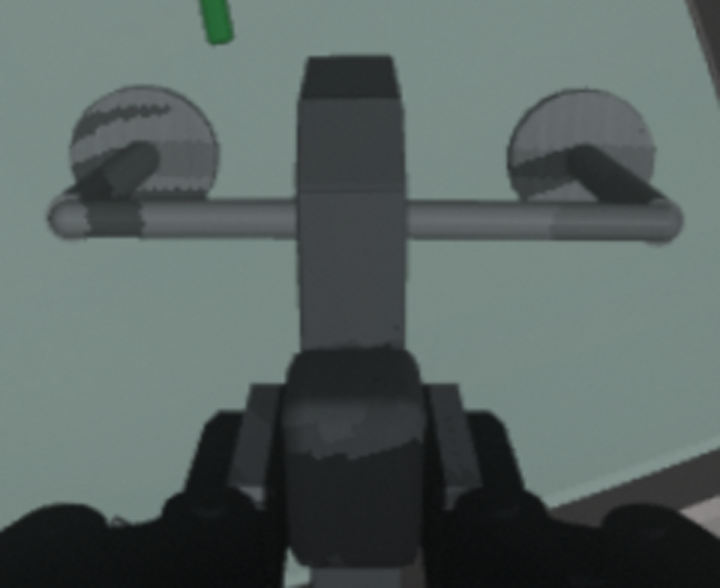

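View pics/e2z.png

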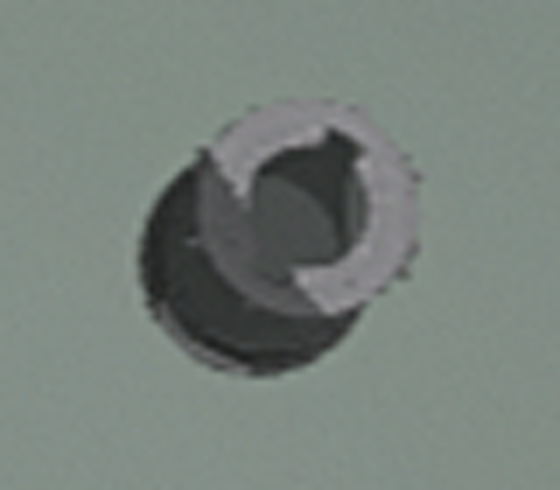

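```bash
python3 - <<'E'
from h import *
R2=down(68.2)
x,y=591.5,283
manip.move_linear([x,y,462],v=100,rot=R2)
manip.move_linear([x,y,332],v=120)
f0=manip.current_force(); print(f0.round(1),manip.current_eef_pos().round(1))
for z in np.arange(330,321,-1.):
    manip.move_linear([x,y,z],v=25); f=manip.current_force()-f0
    print(z,f.round(1))
    if f[2]>2.5: break
manip.grip(45); print(manip.current_force().round(1),manip.current_t())
manip.move_linear([x,y,400],v=120)
snap("wrist","f1"); snap("scene","f1s"); print(manip.current_t())
E
```

```text
[-0.2 -0.5  0.6] [591.8 283.2 332.9]
330.0 [ 0.8  0.5 -1.1]
329.0 [ 0.1 -0.2 -1.8]
328.0 [ 0.2  0.2 -1.8]
327.0 [ 0.8  0.4 -1. ]
326.0 [-2.  -0.6  4.4]
[-0.2 -0.2  1.2] 11.3917
12.2583
```

View pics/f1.png

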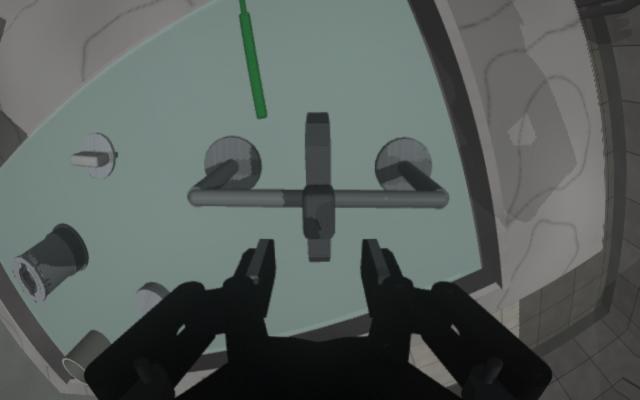

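View pics/f1s.png

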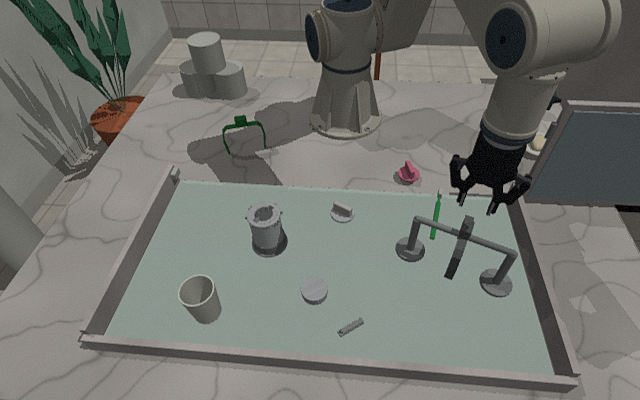

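The band hangs at mid-bar: knot at (318,205) with the bar running from 193 to 447. Next I'll look at the open jar and the lid close up.

```bash
python3 - <<'E'
from h import *
manip.move_linear([591.5,283,430],v=200)
R=down(65); c=np.array([555.5,-150.5,0])+55*R[:,1]
manip.goto([c[0],c[1],370],R); manip.hold(0.1)
snap("wrist","g1"); print(manip.current_t(),manip.current_eef_pos(),manip.current_q().round(1))
R=down(-25); c=np.array([460.6,20.6,0])+55*R[:,1]
manip.goto([c[0],c[1],320],R); manip.hold(0.1)
snap("wrist","g2"); print(manip.current_t(),manip.current_eef_pos(),manip.current_q().round(1))
for t,z in(("g1",130),("g2",50)):
    im,cal=load(t); u=proj("wrist",[555.5,-150.5,130] if t=="g1" else [460.6,20.6,50],cal).astype(int); print(u)
    x0,y0=u[0]-70,max(u[1]-70,0); print(x0,y0)
    cv2.imwrite(f"pics/{t}z.png",cv2.resize(im[y0:y0+140,x0:x0+140],None,fx=4,fy=4,interpolation=cv2.INTER_CUBIC))
E
```

```text
14.3917 [ 605.69153426 -172.73790368  370.13809186] [-16.1  22.5  94.8   0.   62.6 -81.1]
16.1083 [437.69979615 -29.39300866 320.08952994] [ -4.   10.  120.2  -0.   49.7  20.9]
[316 131]
246 61
[317 126]
247 56
```

View pics/g1z.png

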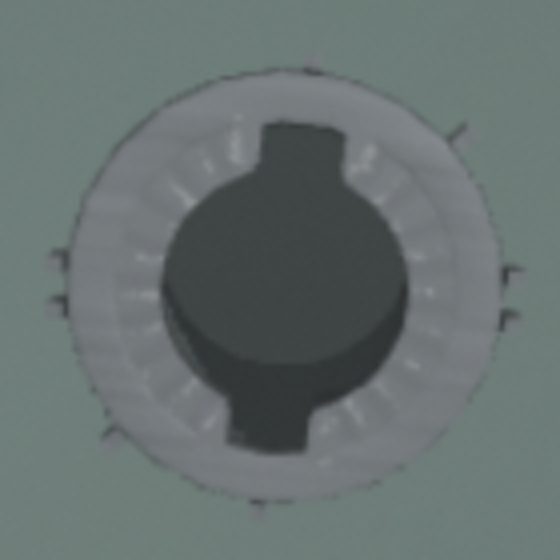

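View pics/g2z.png

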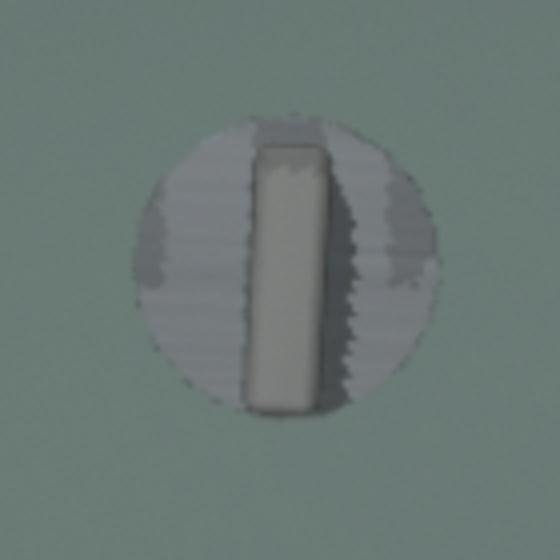

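```bash
python3 - <<'E'
from h import *
yaw=lambda a,b:np.degrees(np.arctan2((b-a)[1],(b-a)[0]))
_,c=load("g1")
p=lambda x,y,z:onz("wrist",(246+x/4,61+y/4),z,c)
pr=lambda n,v:print(n,np.round(v,1))
pr("notch",(yaw(p(267,453,130),p(303,124,130)),*(p(267,453,130)+p(303,124,130))/2,np.linalg.norm(p(267,453,130)-p(303,124,130))))
for a,b in(((229,440),(262,125)),((306,452),(343,132)),((229,410),(262,170)),((311,410),(343,180))): pr("edge",yaw(p(*a,130),p(*b,130)))
pr("hole",(p(163,285,130)+p(410,285,130))/2)
def fit(pts,z,pp):
    P=np.array([pp(*q,z)[:2] for q in pts]); A=np.c_[2*P,np.ones(len(P))]; s=np.linalg.lstsq(A,(P**2).sum(1),rcond=None)[0]; return s[0],s[1],np.sqrt(s[2]+s[0]**2+s[1]**2)
pr("outer",fit([(68,285),(500,285),(284,70),(284,500),(130,135),(437,437)],130,p))
for z in(125,130): pr("ribs n,h,l",(yaw(p(258,508,z),p(313,66,z)),yaw(p(110,437,z),p(460,130,z)),yaw(p(57,283,z),p(513,296,z))))
_,c2=load("g2")
q=lambda x,y,z:onz("wrist",(247+x/4,56+y/4),z,c2)
K=[q(*a,68) for a in((257,147),(329,148),(316,412),(246,410))]
pr("lid c",np.mean(K,0)); pr("len",[np.linalg.norm(K[i]-K[(i+1)%4]) for i in range(4)]); pr("yaw",(yaw(K[3],K[0]),yaw(K[2],K[1]),yaw(K[0],K[1])+90,yaw(K[3],K[2])+90))
pr("disc",fit([(134,262),(440,260),(287,114),(287,418),(180,160),(395,375)],40,q))
E
```

```text
notch [ 148.9  556.9 -150.8  130.    57. ]
edge 148.9
edge 148.9
edge 147.0
edge 147.6
hole [ 556. -150.  130.]
outer [ 556.6 -150.7   37. ]
ribs n,h,l [148.1 106.7  63.4]
ribs n,h,l [148.1 106.7  63.4]
lid c [462.3  22.   68. ]
len [12.6 47.8 12.7 47.6]
yaw [62.4 62.6 64.3 63.4]
disc [462.4  21.7  30.8]
```

```bash
python3 - <<'E'
from h import *
R=down(-27); x,y=462.4,21.9
manip.grip(50,60)
manip.goto([x,y,270],R)
manip.move_linear([x,y,216.5],v=80); print(manip.current_force().round(1),manip.current_eef_pos().round(1))
manip.grip(8,60); print("w",manip.current_gripper_width(),manip.current_force().round(1),manip.current_eef_pos().round(1))
z0=manip.current_eef_pos()[2]
manip.move_linear([x,y,380],v=150); print("w",manip.current_gripper_width(),manip.current_force().round(1),manip.current_t())
R=down(58.5)
manip.goto([556.6,-150.7,370],R); manip.hold(.1)
snap("wrist","i1"); print(manip.current_eef_pos(),manip.current_t(),manip.current_q().round(1))
E
```

```text
[ 0.2 -0.1 -0.3] [462.6  21.8 216.8]
w 12.858192253520915 [-0.6  0.3  5.8] [462.6  21.9 217. ]
w 12.859987199303692 [-0.4  0.3  0.4] 19.2083
[ 556.5324011  -150.33001602  370.01735007] 20.9417 [-15.3  18.  101.6   0.   60.4 -73.8]
```

View pics/i1.png

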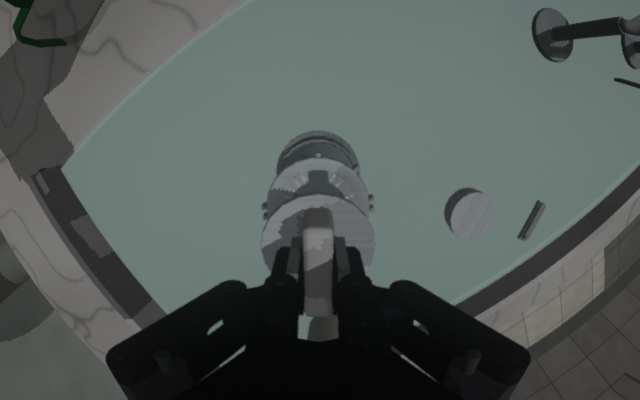

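The lid is held level, and its disc edge at (318,195) is centred above the jar. Lowering it with force checks.

```bash
python3 - <<'E'
from h import *
R=down(58.5); x,y=556.6,-150.7
manip.move_linear([x,y,332],v=60,rot=R)
f0=manip.current_force(); print(f0.round(1),manip.current_eef_pos().round(1))
for z in np.arange(330,309,-1.5):
    manip.move_linear([x,y,z],v=30); f=manip.current_force()-f0
    print(z,manip.current_eef_pos().round(1),f.round(1),(manip.current_wrist_torque()).round(2))
    if f[2]>6: break
print(manip.current_gripper_width(),manip.current_t())
snap("wrist","j1"); snap("scene","j1s")
E
```

```text
[ 0.4 -0.  -0. ] [ 556.7 -150.8  332.1]
330.0 [ 556.6 -150.7  330.2] [-0.2  0.1 -0.9] [ 0.04  0.   -0.01]
328.5 [ 556.6 -150.7  328.5] [-0.2 -1.5 -1.2] [ 0.02 -0.02  0.  ]
327.0 [ 556.6 -150.7  326.9] [ 0.  -0.4  0.2] [-0.02 -0.    0.01]
325.5 [ 556.6 -150.7  325.4] [-0.7 -0.5 -1.4] [-0.04 -0.    0.  ]
324.0 [ 556.5 -150.7  323.9] [-0.7  0.7 -1.1] [-0.02 -0.03 -0.01]
322.5 [ 556.6 -150.7  322.4] [ 0.7  0.  -0.7] [ 0.01 -0.05  0.02]
321.0 [ 556.6 -150.7  320.9] [-0.2 -0.1 -0.8] [ 0.   -0.02 -0.06]
319.5 [ 556.6 -150.7  319.4] [-0.2  1.  -0.7] [ 0.01 -0.    0.02]
318.0 [ 556.6 -150.7  317.9] [-0.4  0.3 -0.2] [ 0.03 -0.01 -0.01]
316.5 [ 556.6 -150.7  316.4] [-1.2 -0.1 -0.9] [-0.04 -0.01  0.01]
315.0 [ 556.5 -150.7  314.9] [-0.3 -0.2 -0.7] [ 0.01  0.04 -0.  ]
313.5 [ 556.6 -150.7  313.4] [ 0.4 -0.1 -1. ] [0.01 0.01 0.02]
312.0 [ 556.6 -150.7  313. ] [-4.3  1.5  9.2] [0.11 0.54 0.05]
12.927548532522566 24.975
```

View pics/j1.png

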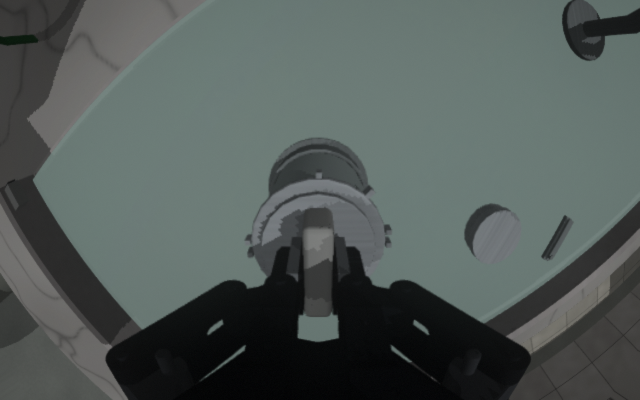

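```bash
python3 - <<'E'
from h import *
x,y,z=556.6,-150.7,312.5
for yw in [54,50,45,40,35,30,25,20,16.6]:
    t=manip.current_t(); manip.move_linear([x,y,z],v=20,rot=down(yw)); 
    f=manip.current_force(); tq=manip.current_wrist_torque(); r=manip.current_tcp_rot()[:,0]
    print(yw,np.degrees(np.arctan2(r[1],r[0])).round(2),f.round(1),tq.round(2),manip.current_eef_pos().round(1),round(manip.current_t()-t,2))
    if np.abs(f).max()>30 or abs(tq[2])>1.5: print("STOP");break
manip.hold(.2); print(manip.current_gripper_width(),manip.current_t())
snap("wrist","k1"); snap("scene","k1s"); snap("top","k1t")
im,_=load("k1"); cv2.imwrite("pics/k1z.png",cv2.resize(im[110:330,210:430],None,fx=2.7,fy=2.7,interpolation=cv2.INTER_CUBIC))
im,_=load("k1s"); cv2.imwrite("pics/k1sz.png",cv2.resize(im[170:270,220:360],None,fx=5.5,fy=5.5,interpolation=cv2.INTER_CUBIC))
E
```

```text
54 54.1 [-1.2  0.3  6. ] [ 0.09  0.18 -0.08] [ 556.8 -150.8  313. ] 0.25
50 50.12 [-1.1  0.2  5.3] [ 0.11  0.11 -0.08] [ 556.9 -150.8  313. ] 0.25
45 45.11 [-0.3 -0.1  6.3] [ 0.02  0.11 -0.07] [ 557.  -150.8  313. ] 0.25
40 40.11 [0.3 0.5 4.9] [ 0.04  0.07 -0.1 ] [ 557.  -150.8  313. ] 0.25
35 35.12 [0.1 0.3 5.4] [ 0.04  0.03 -0.07] [ 557.  -150.8  313. ] 0.25
30 30.12 [0.5 0.2 5.3] [ 0.   -0.01 -0.09] [ 557.  -150.8  313. ] 0.25
25 25.12 [0.2 0.1 6.2] [ 0.04  0.   -0.09] [ 557.  -150.8  313. ] 0.25
20 20.12 [-0.4  0.4  5.6] [ 0.12  0.04 -0.11] [ 557.  -150.8  313. ] 0.25
16.6 16.73 [-0.1 -0.1  4.9] [ 0.07  0.04 -0.08] [ 557.  -150.8  313. ] 0.25
13.371655668030634 27.525
```

View pics/k1z.png

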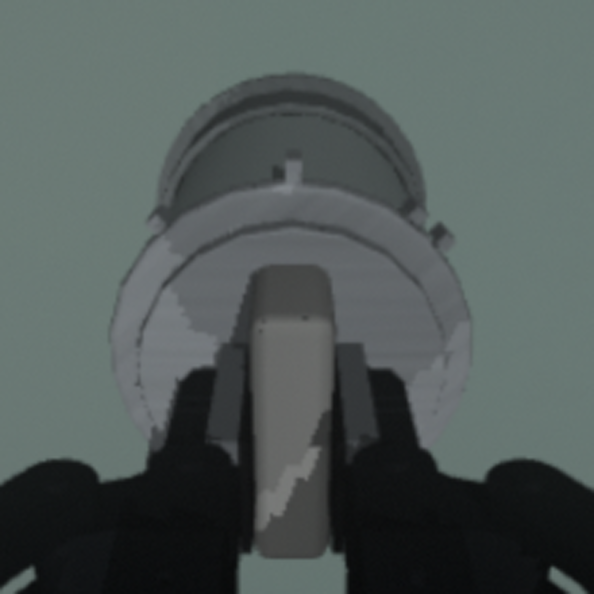

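View pics/k1sz.png

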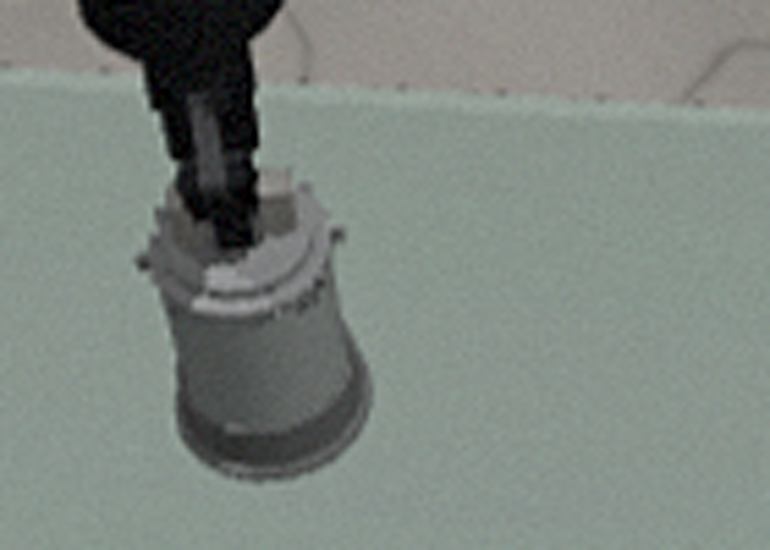

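View pics/k1s.png

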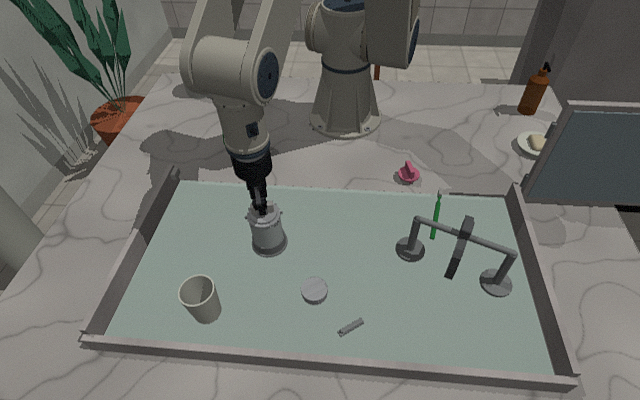

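```bash
python3 - <<'E'
from h import *
_,c=load("k1")
yaw=lambda a,b:np.degrees(np.arctan2((b-a)[1],(b-a)[0]))
p=lambda x,y,z:onz("wrist",(210+x/2.7,110+y/2.7),z,c)
print("bar",yaw(p(257,550,164),p(252,322,164)),yaw(p(329,550,164),p(333,320,164)))
print("front edge bar", yaw(p(252,318,164),p(333,318,164))+90)
m=(p(252,320,164)+p(333,320,164))/2
print("bar end",m, "yaw from jar ctr",yaw(np.array([556.8,-150.7,0]),m))
r=p(292,172,122); print("half rib yaw",yaw(np.array([556.8,-150.7,0]),r), r, yaw(np.array([556.8,-150.7,0]),p(294,158,127)))
m0,c0=load("j1")
cv2.imwrite("pics/j1z.png",cv2.resize(m0[110:330,210:430],None,fx=2.7,fy=2.7,interpolation=cv2.INTER_CUBIC))
E
```

```text
bar 106.66984482656623 107.22466439467509
front edge bar 106.73329111060642
bar end [ 549.77364474 -126.91755552  164.        ] yaw from jar ctr 106.45940311255288
half rib yaw 106.52379995755777 [ 546.11835568 -114.69430185  122.        ] 106.04510256804258
```

View pics/j1z.png

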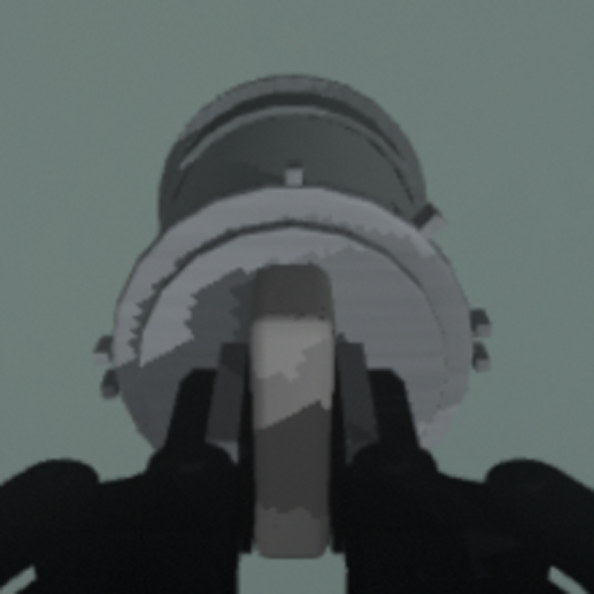

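The bar measures 106.5–107°, against 106.5° for the half-way rib. The lid is seated and gripped, and the band still hangs at (460,247) in the scene view. Handing in.

```bash
python3 - <<'E'
from h import *
manip.hold(.2)
print(manip.current_force().round(1),manip.current_gripper_width(),manip.current_t())
manip.hand_in()
E
```

```text
[-0.2 -0.3  5. ] 12.849199354940286 27.875
the job is handed in; nothing more can be done
```

The job is done and handed in at 27.9 s: the band hangs over the rail and the lid sits half closed on the jar, still gripped.

- **Band:** I took it off the jar by its knot and hung it over the middle of the rail bar, one leg down each side, then let go. The scene picture just before hand-in showed it still hanging there.
- **Lid:** It dropped into the notches without catching and touched the flange at the expected height, within 1 mm. I then turned it 42° clockwise, with the wrist's turning moment staying at about 0.1 N m, so it never reached the pins or the click.
- **Last checks:** The bar pointed at 106.5–107°, against 106.5° for the half-way rib. The downward push was about 5 N. The pictures showed nothing else on the shelf moved.
- **Disagreements:**
  - My first estimate of the notch direction, with the band still in the way, was about 6° off. I used the later clear view, where all three rib marks agreed.
  - Right after the turn the finger opening read 13.4 mm instead of 12.9 mm. It was back to 12.8 mm at hand-in, and I did not photograph the lid again after that.

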